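Let one cheese mould out of the gated dispenser

ROBOT

A 6-joint arm with a two-finger parallel gripper is mounted at the origin on the work surface. World frame = base frame: x ahead of the robot, y to its left, z up, the work surface at z = 0. Lengths are in mm, angles in rad, forces in N, time in s.
With the tool pointing down it reaches from about 250 to 850 mm from the base axis. Payload 12.5 kg.
Tool frame: the origin (TCP) lies between the finger pads; the fingertips stand r.tip_reach ahead of it and the grasp point (between the pads) lies 5 mm behind it (r.tip_reach is the distance from the TCP to the fingertips, in mm); z points along the fingers, x is the direction in which the jaws open and shut, and the axes are right-handed (so a half turn about z gives the same grasp; the last joint's range is limited). The gripper opens to 93 mm and grips with 3 to 60 N. Pads are 15 mm wide; open, the fingers measure 128 mm over their backs; the gripper's body (75 mm by 188 mm) begins 65 mm behind the grasp point.
Start: joints at [-1.235, 0.351, 1.652, -0, 1.139, -0.085], TCP at [224.687, -501.996, 232.633] pointing down, gripper open.
Joint ranges: [-2.75, 2.75], [-0.79, 2.1], [0.01, 2.65], [-1.57, 4.71], [0.07, 3.14], [-2.87, 2.87]. Speed limits (rad/s): [2.22, 2.22, 2.79, 3.14, 3.14, 3.14].

INTERFACE

Orientations are given as a unit quaternion [w, x, y, z].
In Python, from bench import r gives the robot as it stands.
- The arm moves only by the tool move_arm, never from a script. Its argument "deltas" is a list that holds one entry, the list of rows, each a list of 4 numbers: the shift along the tool's x, y, z in m, then the turn about the tool's z in rad. A call has 1 to 10 rows; each row is the pose to reach, as a shift and turn from the pose commanded when the call began, along the tool's axes at that moment; what a row does not reach only later rows make up. A row lasts 1/10 s, in which the tool goes at most 50 mm and 8.59 degrees, less where a joint would pass 70% of its speed; a pose out of reach is approached as far as the arm can. A call with a gripper value outside its range is refused whole. "jaw" is the opening, from 0 (shut) to 1 (fully open), set as the call begins (left out, the last holds). The fingers move at their own pace and stop on an object; the grip force is fixed at half the most. Time passes only in rows, so rows that repeat a pose let the fingers close. It gives the time, the measured TCP pose, the force and the opening at its end, in the units of the state.
- r.read_state(): the state, without advancing time (a new reading comes with each control period).
- r.snapshot(name): name is "scene" or "top" or "wrist"; returns (picture, depth): 420x560x3 uint8, red, green, blue; 420x560 float32, mm along the optical axis (not along the pixel's ray), 0 where there is no reading.
- r.camera_model(name): a dict with "fx", "fy", "cx", "cy" (pixels), "world_from_camera" (4x4, takes a point from camera to world coordinates); the wrist camera has in their place "tool_from_camera" (4x4, takes a point from camera to tool coordinates, whose origin is the TCP and whose axes are the tool frame's). Camera axes: x right, y down, z forward; pixel columns grow to the right and rows downward; lengths in mm; the calibration is good to about 2 mm. A picture is of the moment at which its call begins: read the wrist's pose just before it. camera_model takes no time and is no camera call.
- r.close_job(): hands the job in, once; it reports no verdict.
The state is a dict: "time_s": time; "qpos": joint angles; "dq": joint speeds; "tau": joint torques, N m; "tool_pos": TCP position; "orientation": TCP orientation; "ft_force": force on the tool from outside, world axes, zero at the start; "ft_torque": the same for the moment, N m; "grip_width": finger opening in mm.
Only numpy, scipy, OpenCV 4.12 (cv2) and the standard library are available. Lean on these libraries where they do the work, as an engineer would, in place of code of your own. Each camera call takes 0.05 s, during which the arm holds its last target.

TASK

Two clean cheese moulds wait behind the gates of the two-lane dispenser, a long one and a short one. Press down the pad of the rocking lever beside the long mould's lane with the fingertips, and keep it down so that the gate stays up until the long mould has rolled down to the stop at the lane's far end; then let the lever come back up so that the gate is shut again. Do not touch the moulds, and leave the short mould with its lever and everything else on the table as they are.

Things in the scene. Friction and masses are not known exactly. Their poses are not given: they have to be found in the camera images.
- rack: steel two-lane mould dispenser, fixed. Origin on the table, in line with the lever pivots, midway between the lanes; x down the lanes (away from the robot), y to the left, z up. Lanes 90 mm wide at y +0.065 and -0.065 fall 6 degrees to a stop at x 0.268; walls 18 mm high; gates at x 0.09; pivot posts 106 mm high at y +-0.130. A released mould reaches the stop in about 1 s (centre x 0.238, z 0.050)
- lever_left (a joint): left rocking lever beside the left lane, pivot 95 mm up. 0 = pad up, gate down (sprung rest); 0.58 rad = pad right down, gate up (stop). 2 to 5 N on the pad works it. The far end carries the gate, a steel blade 84 x 54 x 4 mm across the lane, 90 mm past the pivot. A mould passes only above about 0.45 rad (pad sunk 47 mm), so press it nearly home and hold until the mould is through; let go, the gate springs shut
- lever_left_pad (a point): middle of the top of the left lever's steel press pad (45 x 32 x 6 mm), at x -0.105, y +0.130 in the dispenser's frame, 105 mm from the pivot towards the robot. At rest it is 119 mm above the table, sloping 17 degrees, outer end up; pressed right down it has sunk 61 mm, nearly straight (under 7 mm sideways), and slopes the other way. Only the table is below it
- lever_right (a joint): right rocking lever beside the right lane, pivot 95 mm up. 0 = pad up, gate down (sprung rest); 0.58 rad = pad right down, gate up (stop). 2 to 5 N on the pad works it. The far end carries the gate, a steel blade 84 x 54 x 4 mm across the lane, 90 mm past the pivot. A mould passes only above about 0.45 rad (pad sunk 47 mm), so press it nearly home and hold until the mould is through; let go, the gate springs shut
- lever_right_pad (a point): middle of the top of the right lever's steel press pad (45 x 32 x 6 mm), at x -0.105, y -0.130 in the dispenser's frame, 105 mm from the pivot towards the robot. At rest it is 119 mm above the table, sloping 17 degrees, outer end up; pressed right down it has sunk 61 mm, nearly straight (under 7 mm sideways), and slopes the other way. Only the table is below it
- mould_long: the long white plastic cheese mould, a cylinder 60 mm across, 80 mm long, 85 to 170 g, lying across its lane (left or right); origin at its centre, y along the cylinder. At the start it leans on the closed gate: centre at x 0.057, y about +0.065 or -0.065, z 0.069 in the dispenser's frame. This is the one to let out
- mould_short: the short white plastic cheese mould, a cylinder 60 mm across, 50 mm long, 65 to 125 g, lying across its lane (left or right); origin at its centre, y along the cylinder. At the start it leans on the closed gate: centre at x 0.057, y about +0.065 or -0.065, z 0.069 in the dispenser's frame. This one stays
- cup_near: loose open white mould standing on the table between the two press pads, 60 mm across, 60 mm high; origin under its centre. To be left alone
- cup_side: loose open white mould standing to the left of the dispenser, 68 mm across, 90 mm high; origin under its centre. To be left alone
- jar: loose glass jar with a metal lid, 64 mm across, 85 mm high, right of the dispenser; origin under its centre. To be left alone
- weight: loose steel press weight, a disc 60 mm across, 35 mm high, on the robot's side of the dispenser; origin under its centre. To be left alone
- brush: loose brush lying on the table at the left, its length along its x axis; origin under its middle. To be left alone
- spatula: loose spatula lying on the table at the right, its length along its x axis; origin under its middle. To be left alone
Things that resemble listed ones, but are neither listed nor needed, are in the scene too. Leave any yellow look-alike of the mould_long alone.

How it is judged:
By the outcome, as a careful person would: the job done as asked, in the order asked, and still so for the second after the job is handed in, with the robot touching nothing.
It also fails if it takes over 30 s, if anything falls off the work surface, if the arm or the gripper's body presses on something with over 40 N, if the wrist force passes 120 N, or if a joint passes its speed limit or range.

## Working session

There is one attempt and no reset: what is moved stays moved. The work goes in short steps, Python scripts to look and compute and a tool call to move; the robot and the scene stay as the last step left them, time stands still between calls to the robot, and variables do not carry over. Pictures are saved under pics/ and viewed, and the job is handed in when it is done.

Besides the shell and the picture viewer there is one more tool, called after ">>>" by a JSON object that holds its "method" and its "body", one argument or row to a line. move_arm: Moves the arm, as the interface text tells. Its arguments: {"type":"object","properties":{"deltas":{"type":"array","items":{"type":"array","items":{"type":"array","items":{"type":"number"}}}},"jaw":{"type":"number"}},"required":["deltas"]}

```bash
mkdir -p pics
python3 - <<'E'
from bench import r
import cv2, numpy as np
for n in ("scene","top"):
    p,d=r.snapshot(n); cv2.imwrite(f"pics/{n}0.png",p[:,:,::-1]); np.save(f"pics/{n}0.npy",d)
    print(n,r.camera_model(n))
s=r.read_state();print(s["time_s"],s["tool_pos"],s["orientation"],s["grip_width"],r.tip_reach)
E
```

```text
scene {'fx': 427.329212605308, 'fy': 427.329212605308, 'cx': 276.8038869703163, 'cy': 214.89689098268556, 'world_from_camera': array([[ 4.35521966e-01,  6.91440302e-01, -5.76394766e-01,
         1.41704017e+03],
       [ 9.00167943e-01, -3.31484947e-01,  2.82516202e-01,
        -4.30695607e+02],
       [ 4.27689927e-03, -6.41894102e-01, -7.66781370e-01,
         1.22463554e+03],
       [ 0.00000000e+00,  0.00000000e+00,  0.00000000e+00,
         1.00000000e+00]])}
top {'fx': 421.260760495711, 'fy': 421.260760495711, 'cx': 277.68688994198675, 'cy': 213.19022701173586, 'world_from_camera': array([[ 2.57341041e-02, -9.94272923e-01,  1.03726128e-01,
         4.53769198e+02],
       [-9.99660017e-01, -2.51594628e-02,  6.84477800e-03,
         1.83329906e+00],
       [-4.19588379e-03, -1.03867007e-01, -9.94582344e-01,
         1.23863427e+03],
       [ 0.00000000e+00,  0.00000000e+00,  0.00000000e+00,
         1.00000000e+00]])}
0.1 [ 224.58281547 -501.73104577  232.18118033] [-3.19719406e-04  8.39177790e-01 -5.43856947e-01 -3.94835134e-04] 93.0717106447207 14.0
```

View pics/scene0.png

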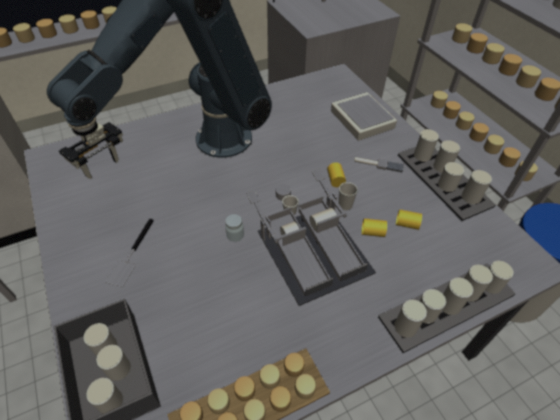

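View pics/top0.png

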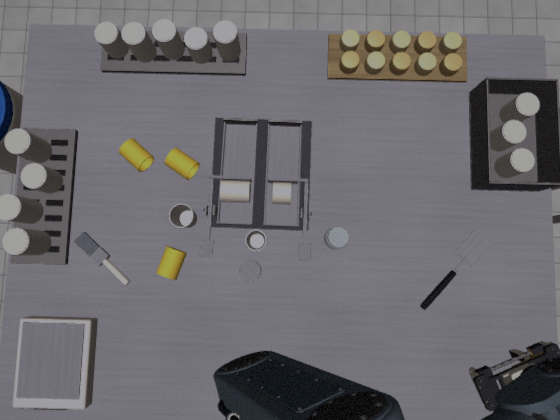

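The top view shows the long mould in the left lane at about (234,190) and the short one in the right lane at about (282,192). The left pad is near (206,249), with a yellow look-alike at (171,263). I'll enlarge that area.

Run:
```python
import cv2, numpy as np
im=cv2.imread("pics/top0.png")
c=im[110:290,145:345]; c=cv2.convertScaleAbs(c,alpha=1.6,beta=20); cv2.imwrite("pics/topz.png",cv2.resize(c,None,fx=3.3,fy=3.3,interpolation=cv2.INTER_CUBIC))
im=cv2.imread("pics/scene0.png")
c=im[150:300,220:380]; c=cv2.convertScaleAbs(c,alpha=1.6,beta=20); cv2.imwrite("pics/scenez.png",cv2.resize(c,None,fx=4,fy=4,interpolation=cv2.INTER_CUBIC))
```

```text
(no output)
```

View pics/topz.png

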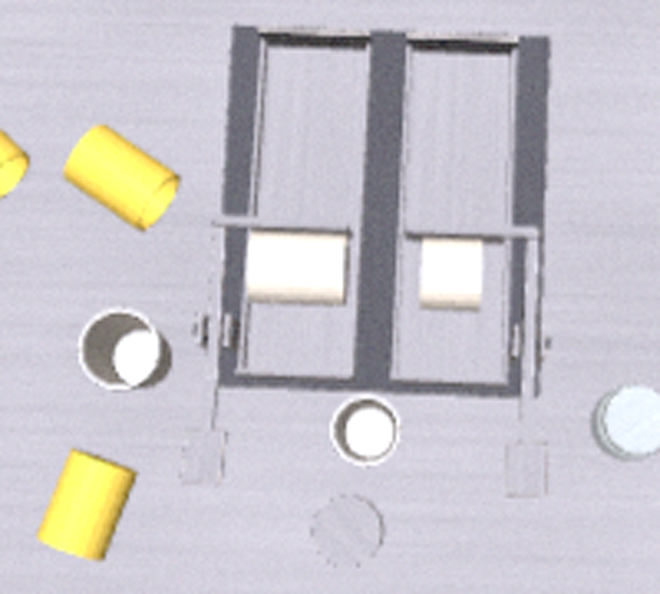

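View pics/scenez.png

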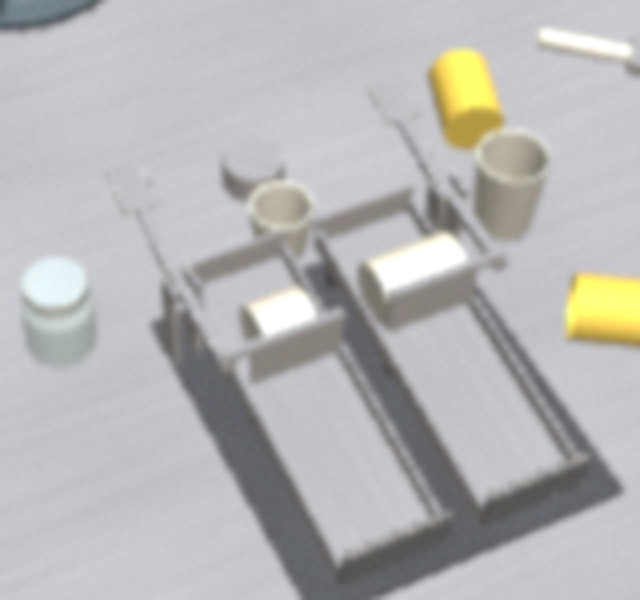

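```bash
cat > h.py <<'E'
import numpy as np
from bench import r
def ray(n,uv,z):
    m=r.camera_model(n);T=m["world_from_camera"]
    d=T[:3,:3]@np.array([(uv[0]-m["cx"])/m["fx"],(uv[1]-m["cy"])/m["fy"],1]);o=T[:3,3]
    return o+d*(z-o[2])/d[2]
def pts(n,D):
    m=r.camera_model(n);T=m["world_from_camera"]
    v,u=np.mgrid[:420,:560]
    P=np.stack([(u-m["cx"])/m["fx"]*D,(v-m["cy"])/m["fy"]*D,D],-1)
    return P@T[:3,:3].T+T[:3,3]
E
python3 - <<'E'
from h import *
L=ray("top",(206.8,248.8),119);R=ray("top",(304.7,252.1),119);print("top",L,R,np.linalg.norm(L-R))
l=ray("scene",(220+393/4,150+103/4),119);q=ray("scene",(220+133/4,150+190/4),119);print("scene",l,q,np.linalg.norm(l-q))
yv=(L-R)[:2]/np.linalg.norm((L-R)[:2]);xv=np.array([yv[1],-yv[0]]);yaw=np.arctan2(xv[1],xv[0]);print("yaw",yaw)
P=pts("top",np.load("pics/top0.npy"))
for nm,(a,b) in dict(L=(207,249),R=(305,252)).items():
    W=P[b-14:b+15,a-14:a+15].reshape(-1,3);s=W[(W[:,2]>95)&(W[:,2]<140)]
    c=(s-np.r_[L[:2] if nm=="L" else R[:2],0]);
    print(nm,len(s),s.mean(0),s.min(0),s.max(0))
# frame points at rack top corners: far strip outer corners z~0?
o=(L+R)[:2]/2+0.105*1000*xv; print("origin",o)
# everything over 90mm within 150 of left pad
q=P.reshape(-1,3);d=np.hypot(q[:,0]-L[0],q[:,1]-L[1])
print("max z by rel y, x around pad")
rel=np.c_[(q[:,:2]-L[:2])@xv,(q[:,:2]-L[:2])@yv,q[:,2]]
for x in range(-140,260,20):
    row=[]
    for y in range(-120,140,20):
        s=rel[(abs(rel[:,0]-x)<10)&(abs(rel[:,1]-y)<10)]
        row.append(int(s[:,2].max()) if len(s) else -1)
    print(x,row)
E
```

```text
top [470.9083319  194.94315813 119.        ] [468.86222471 -64.58121322 119.        ] 259.53243704734706
scene [483.39640628 194.63786175 119.        ] [479.04532707 -62.99613879 119.        ] 257.6707397475621
yaw -0.00788390232757461
L 222 [475.27371619 196.92010964 118.2666099 ] [451.48240629 181.04497568 105.55873882] [508.25753202 213.51813862 128.78773129]
R 230 [472.25375044 -62.55214474 118.04314298] [447.73534882 -79.10139308 104.9171566 ] [506.7890327  -46.80247301 128.63396418]
origin [574.88201514  64.35317129]
max z by rel y, x around pad
-140 [4, 4, 5, 6, 9, 5, 5, 5, 4, 5, 5, 6, 5]
-120 [4, 6, 7, 4, 6, 5, 4, 5, 5, 4, 8, 6, 5]
-100 [5, 6, 4, 8, 5, 4, 4, 5, 5, 4, 6, 5, 5]
-80 [40, 42, 38, 7, 4, 4, 4, 6, 7, 3, 7, 56, 63]
-60 [39, 40, 39, 4, 5, 4, 4, 6, 4, 4, 39, 62, 64]
-40 [39, 41, 39, 5, 5, 6, 5, 6, 6, 4, 51, 64, 65]
-20 [39, 41, 5, 5, 5, 128, 128, 126, 6, 5, 61, 64, 63]
0 [61, 59, 4, 4, 7, 122, 124, 124, 4, 4, 49, 65, 63]
20 [24, 65, 5, 4, 6, 117, 120, 120, 6, 7, 6, 7, 5]
40 [21, 65, 3, 5, 6, 6, 113, 6, 7, 6, 5, 7, 8]
60 [64, 62, 14, 12, 13, 12, 106, 8, 5, 91, 93, 94, 3]
80 [81, 88, 86, 83, 82, 83, 106, 8, 92, 92, 7, 92, 91]
100 [65, 67, 53, 49, 50, 109, 107, 109, 93, 92, 8, 92, 93]
120 [63, 65, 48, 47, 51, 105, 110, 108, 6, 90, 93, 93, 2]
140 [63, 98, 102, 97, 97, 94, 104, 4, 4, 3, 4, 5, 8]
160 [60, 104, 103, 104, 102, 102, 104, 4, 5, 6, 4, 4, 5]
180 [59, 101, 101, 101, 100, 98, 104, 2, 8, 5, 6, 5, 3]
200 [55, 112, 115, 114, 114, 115, 113, 4, 5, 5, 59, 47, 5]
220 [53, 50, 39, 36, 38, 55, 14, 11, 5, 62, 64, 63, 54]
240 [49, 49, 37, 37, 35, 51, 13, 14, 5, 62, 64, 63, 61]
```

The pad centre is about (474, 195, 119). The two views and the depth agree, and the rack yaw is about 0. I'll close the jaw, travel high with the tool x turned onto world -y, then re-measure.

>>> {"method": "move_arm", "body": {
  "deltas": [
    [[-0.015,-0.0145,0,0.03],[-0.045,-0.043,0,0.07],[-0.08,-0.0765,0,0.12],[-0.115,-0.11,0,0.17],[-0.15,-0.1435,0,0.22],[-0.185,-0.177,0,0.27],[-0.22,-0.2105,0,0.32],[-0.255,-0.244,0,0.37],[-0.285,-0.273,0,0.41],[-0.3,-0.287,0,0.43]]
  ],
  "jaw": 0
}}

```text
time_s: 1.1
tool_pos: [364.4, -108.3, 232.6]
orientation: [0.0, -0.704, 0.71, 0.0]
ft_force: [-0.5, 0.7, -0.4]
grip_width: 17.8
```

```bash
cat > go.py <<'E'
import sys
from h import *
from scipy.spatial.transform import Rotation as Ro
s=r.read_state();q=s["orientation"];M=Ro.from_quat([q[1],q[2],q[3],q[0]])
print(s["time_s"],s["tool_pos"].round(1) if hasattr(s["tool_pos"],'round') else s["tool_pos"],M.as_matrix().round(3).tolist(),s["grip_width"],np.round(s["ft_force"],2),np.round(s["qpos"],2))
t=np.array([float(a) for a in sys.argv[1:4]])
print("tool delta mm",M.inv().apply(t-np.array(s["tool_pos"])).round(1))
E
python3 go.py 474 195 200
```

```text
1.1 [ 364.4 -108.3  232.6] [[-0.009, -1.0, -0.0], [-1.0, 0.009, 0.0], [-0.0, 0.0, -1.0]] 17.80588658096597 [-0.5   0.75 -0.44] [-0.41  0.03  2.05  0.    1.06  1.17]
tool delta mm [-304.2 -107.    32.7]
```

>>> {"method": "move_arm", "body": {
  "deltas": [
    [[-0.02,-0.007,0,0],[-0.06,-0.021,0,0],[-0.105,-0.037,0,0],[-0.15,-0.053,0,0],[-0.195,-0.069,0,0],[-0.24,-0.084,0.01,0],[-0.275,-0.097,0.02,0],[-0.295,-0.104,0.03,0],[-0.304,-0.107,0.033,0],[-0.304,-0.107,0.033,0]]
  ]
}}

```text
time_s: 2.1
tool_pos: [473.6, 192.4, 199.1]
orientation: [-0.001, -0.704, 0.71, 0.0]
ft_force: [-0.2, -0.2, 0.1]
grip_width: 0.6
```

```bash
python3 go.py 474 195 140
python3 - <<'E'
from h import *
import cv2
print({k:np.round(v,3) for k,v in r.camera_model("wrist").items()})
p,d=r.snapshot("wrist"); cv2.imwrite("pics/w1.png",p[:,:,::-1]); np.save("pics/w1.npy",d)
p,d=r.snapshot("top"); c=p[110:290,145:345,::-1];c=cv2.convertScaleAbs(c,alpha=1.6,beta=20);cv2.imwrite("pics/t1.png",cv2.resize(c,None,fx=3.3,fy=3.3))
E
```

```text
2.1 [473.6 192.4 199.1] [[-0.008, -1.0, -0.001], [-1.0, 0.008, -0.0], [0.0, 0.001, -1.0]] 0.6126853802366872 [-0.23 -0.16  0.07] [ 0.29  0.32  1.79 -0.    1.04  1.87]
tool delta mm [-2.7 -0.4 59.1]
{'fx': np.float64(331.277), 'fy': np.float64(331.277), 'cx': np.float64(282.326), 'cy': np.float64(204.76), 'tool_from_camera': array([[ 1.00000e+00, -1.00000e-03,  0.00000e+00, -8.30000e-02],
       [ 1.00000e-03,  9.68000e-01,  2.50000e-01, -6.87850e+01],
       [-1.00000e-03, -2.50000e-01,  9.68000e-01, -1.52039e+02],
       [ 0.00000e+00,  0.00000e+00,  0.00000e+00,  1.00000e+00]])}
```

View pics/w1.png

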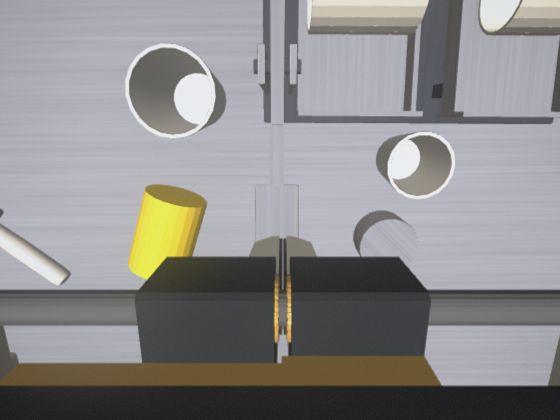

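View pics/t1.png

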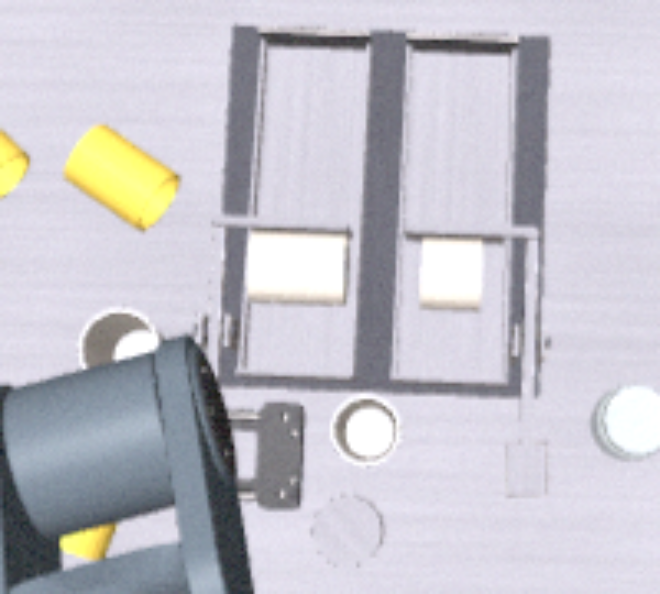

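In the wrist view the pad spans columns 255–298. Its inner edge is at row 185, and the fingertips are at column 283. I'll convert these to a fine correction.

Run:
```python
from h import *
from scipy.spatial.transform import Rotation as Ro
s=r.read_state();q=s["orientation"];M=Ro.from_quat([q[1],q[2],q[3],q[0]]).as_matrix();t=np.array(s["tool_pos"]);print(t)
m=r.camera_model("wrist");T=m["tool_from_camera"]
R=M@T[:3,:3];o=M@T[:3,3]+t
for u,v,z in [(255.5,185,112.5),(298,185,112.5),(254,215,117),(299,215,117)]:
    d=R@np.array([(u-m["cx"])/m["fx"],(v-m["cy"])/m["fy"],1]);print(o+d*(z-o[2])/d[2])
```

```text
[473.74953469 191.29601845 199.92020722]
[495.9996656  210.75994572 112.5       ]
[495.67392485 179.51790985 112.5       ]
[474.36533432 212.17797611 117.        ]
[474.01646431 178.95589615 117.        ]
```

>>> {"method": "move_arm", "body": {
  "deltas": [
    [[-0.004,-0.0005,0.01,0],[-0.004,-0.0005,0.03,0],[-0.004,-0.0005,0.048,0],[-0.004,-0.0005,0.058,0],[-0.004,-0.0005,0.058,0],[-0.004,-0.0005,0.058,0]]
  ]
}}

```text
time_s: 2.8
tool_pos: [474.7, 195.9, 142.1]
orientation: [0.0, -0.704, 0.71, -0.0]
ft_force: [0.1, 1.0, -0.1]
grip_width: 0.7
```

```bash
python3 go.py 474.5 195.3 77
python3 - <<'E'
from h import *
import cv2
p,d=r.snapshot("wrist"); cv2.imwrite("pics/w2.png",p[:,:,::-1])
E
```

```text
2.8 [474.7 195.9 142.1] [[-0.01, -1.0, 0.0], [-1.0, 0.01, 0.0], [-0.0, -0.0, -1.0]] 0.7208751664711153 [ 0.14  1.04 -0.11] [0.3  0.4  1.83 0.   0.91 1.88]
tool delta mm [ 0.6  0.2 65.1]
```

View pics/w2.png

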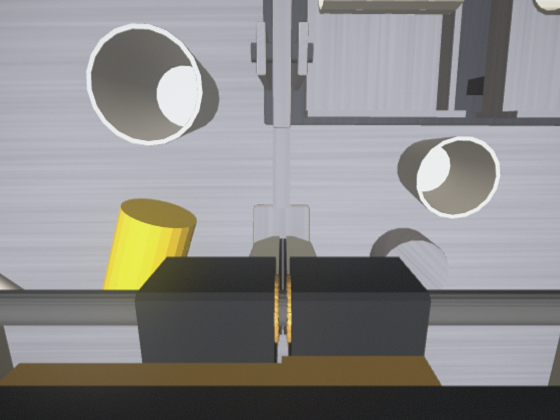

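The fingers are now centred on the pad: pad columns 253–310, fingers at column 283. I'll press down 65 mm and hold.

>>> {"method": "move_arm", "body": {
  "deltas": [
    [[0,0,0.006,0],[0,0,0.015,0],[0,0,0.028,0],[0,0,0.042,0],[0,0,0.054,0],[0,0,0.062,0],[0,0,0.065,0],[0,0,0.065,0],[0,0,0.065,0],[0,0,0.065,0]]
  ]
}}

```text
time_s: 3.85
tool_pos: [474.2, 196.0, 76.8]
orientation: [-0.0, -0.704, 0.71, 0.0]
ft_force: [-0.9, 0.4, 3.6]
grip_width: 0.3
```

```bash
python3 go.py 474.5 195.3 77
python3 - <<'E'
from h import *
import cv2
p,d=r.snapshot("scene"); c=p[150:300,220:380,::-1];c=cv2.convertScaleAbs(c,alpha=1.6,beta=20);cv2.imwrite("pics/s3.png",cv2.resize(c,None,fx=4,fy=4))
E
```

```text
3.85 [474.2 196.   76.8] [[-0.009, -1.0, -0.0], [-1.0, 0.009, -0.0], [0.0, 0.0, -1.0]] 0.2647537787662117 [-0.85  0.44  3.62] [0.3  0.51 1.87 0.   0.77 1.88]
tool delta mm [ 0.7 -0.3 -0.2]
```

View pics/s3.png

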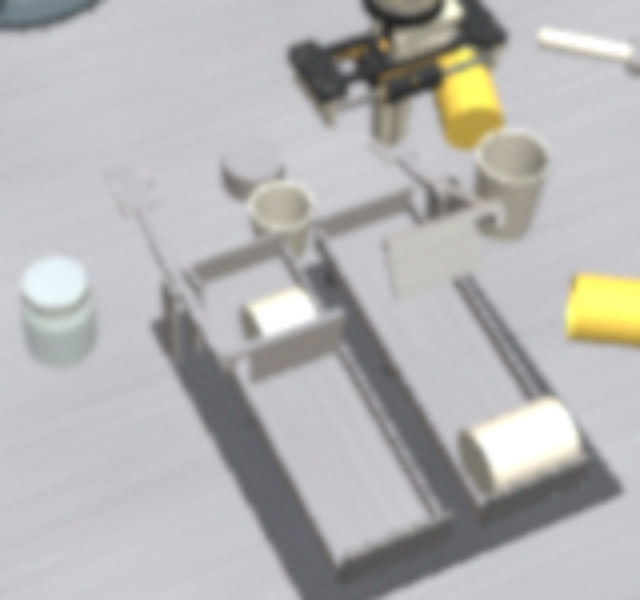

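The left gate is up and the long mould is already at the stop, around (520,445) in the zoom. The press force is 3.6 N. I'll hold a little longer, then release upward.

>>> {"method": "move_arm", "body": {
  "deltas": [
    [[0,0,0,0],[0,0,0,0],[0,0,0,0],[0,0,0,0],[0,0,0,0],[0,0,0,0],[0,0,0,0],[0,0,0,0]]
  ]
}}

```text
time_s: 4.7
tool_pos: [474.3, 196.0, 76.6]
orientation: [-0.0, -0.704, 0.71, 0.0]
ft_force: [-2.2, -0.6, 3.6]
grip_width: 0.1
```

>>> {"method": "move_arm", "body": {
  "deltas": [
    [[0,0,-0.005,0],[0,0,-0.013,0],[0,0,-0.023,0],[0,0,-0.033,0],[0,0,-0.043,0],[0,0,-0.053,0],[0,0,-0.065,0],[0,0,-0.085,0],[0,0,-0.11,0],[0,0,-0.12,0]]
  ]
}}

```text
time_s: 5.7
tool_pos: [475.0, 196.3, 198.9]
orientation: [0.001, -0.704, 0.71, -0.001]
ft_force: [-0.1, 0.5, -0.3]
grip_width: 0.5
```

>>> {"method": "move_arm", "body": {
  "deltas": [
    [[0,0,-0.02,0],[0,0,-0.05,0],[0,0,-0.08,0],[0,0,-0.1,0],[0,0,-0.1,0],[0,0,-0.1,0]]
  ]
}}

```text
time_s: 6.3
tool_pos: [474.1, 196.0, 295.8]
orientation: [-0.0, -0.704, 0.71, 0.0]
ft_force: [0.5, -0.5, -0.9]
grip_width: 0.2
```

```bash
python3 go.py 474.5 195.3 77
python3 - <<'E'
from h import *
import cv2
p,d=r.snapshot("scene"); c=p[150:300,220:380,::-1];c=cv2.convertScaleAbs(c,alpha=1.6,beta=20);cv2.imwrite("pics/s4.png",cv2.resize(c,None,fx=4,fy=4))
p,d=r.snapshot("top"); P=pts("top",d)
c=p[110:290,145:345,::-1];c=cv2.convertScaleAbs(c,alpha=1.6,beta=20);cv2.imwrite("pics/t4.png",cv2.resize(c,None,fx=3.3,fy=3.3))
E
```

```text
6.3 [474.1 196.  295.8] [[-0.009, -1.0, -0.001], [-1.0, 0.009, -0.0], [0.0, 0.001, -1.0]] 0.164413423172568 [ 0.46 -0.51 -0.85] [ 0.3   0.22  1.66 -0.    1.26  1.88]
tool delta mm [  0.6  -0.6 218.8]
```

View pics/s4.png

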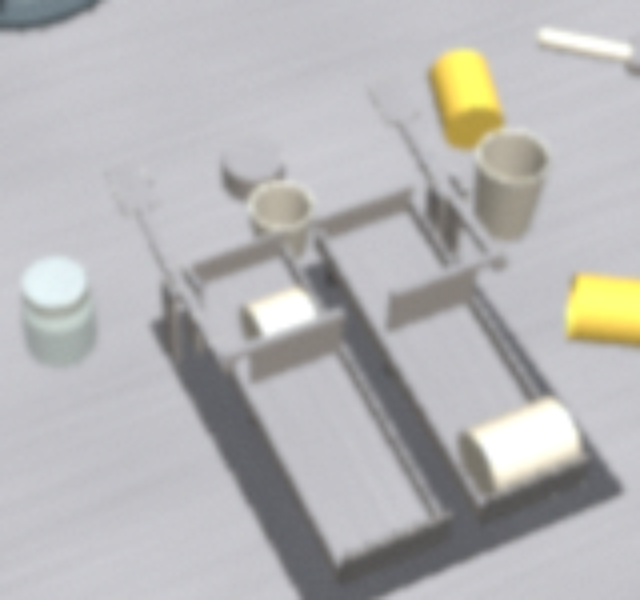

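View pics/t4.png

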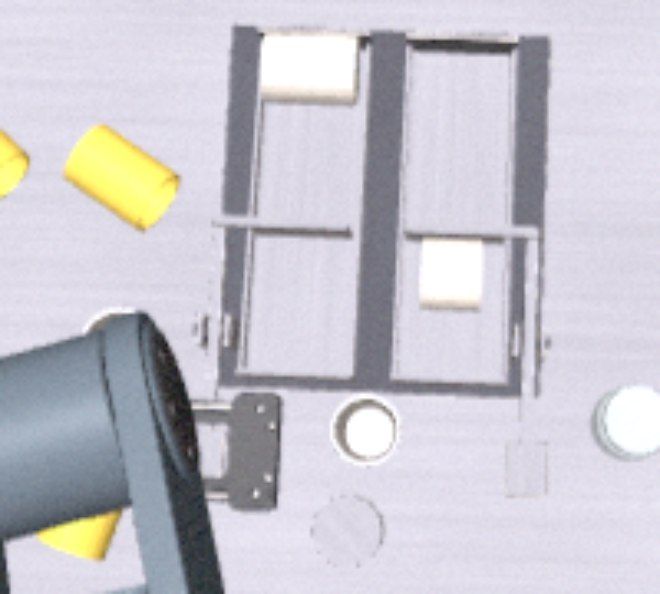

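The left gate is shut again at its original position, and the long mould is at the stop, around (308,68) in the top zoom. The short mould, cups, weight, jar and yellow pieces haven't moved, and the robot is clear. I'll hand in.

```bash
python3 -c "
from bench import r
print(r.close_job())"
```

```text
the job is handed in; nothing more can be done
None
```

The long mould is out and at the stop at the end of the left lane, and its gate is shut again. I handed the job in at about 6.4 s.

- **Pressing:** I pushed the left lever's pad down about 57–59 mm, estimated from the fingertip height, with closed fingertips. The force was about 3.6 N. I held it down until the camera showed the long mould at the stop, and nearly 1 s longer, then lifted clear.
- **Last checks:** The scene and top pictures show the left gate down and its lever back at rest. The short mould, its gate and lever, both cups, the jar, the weight and the yellow look-alikes near the dispenser all look unmoved. The part of `cup_side` and the yellow piece under the arm were hidden in the top view, but the scene view showed both in place.
- **Not checked:** I did not look at the brush or spatula again, but the arm passed well above everything on the table. No checks failed or disagreed beyond a few millimetres of camera noise.

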